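Hold a spring clip open over the recipe card

TASK

Take the steel bag clip off the rim of the wooden recipe box by pinching its two handles, and bring it to the taller of the two recipe cards standing on the worktop. Squeeze it wide open and hold it gaping astride the middle of that card's top edge, one jaw in front and one behind, square to the card and touching it nowhere, so that I can slip a second sheet in; finish while still holding it like that, and do not let go. Be gentle: never squeeze the clip with more than about 30 N, do not bump or shift the cards, and leave everything else where it stands.

Things in the scene. Friction and masses are not known exactly. Their poses are not given: they have to be found in the camera images.
- clip_centre (a point): Steel spring clip like a wide clothes peg, 60 g, 36 mm wide, 86 mm high, upright, jaws clamped on the recipe box's front wall. Point: on its hinge axis (10 mm barrel resting on the rim), half-way up. Own z up to the handles, x across the jaws (squeeze direction), y along the hinge. Jaw tips end 39 mm lower. The frame is one lever's: it leans by half the opening angle.
- clip_handles (a point): Half-way between the clip's two handle ends, 44 mm above the hinge: grip here. The handles splay upward like a V and end in round 6 mm rolls along own y, 36 mm long, 46 mm apart over the outside at the start; fully open 23 mm apart and 4 mm higher above the hinge. Fingers close along own x.
- jaw_near (a point): Inner face of one jaw tip (clip's -x side, nearest the robot at the start), 36 mm below the hinge. Fully open, the tips are 23 mm apart, 38 mm below the hinge, with about 30 mm of depth free between the jaws below the barrel. Released, they snap shut.
- jaw_far (a point): Middle of the inner face of the other jaw tip, towards the clip's own +x.
- clip_lever (a joint): Opening angle of the clip, rad: about 0 on the box wall (tips 5 mm apart), -0.13 shut, 0.5 fully open, at a stop. Squeezing the handle ends opens it: from 4 N on each handle, fully at 11 N in free air, up to 20 N on the rim because of friction.
- recipe_box: Open wooden recipe box full of index cards, 110 (x) x 160 (y) x 75 mm high, walls 5 mm thick, fixed to the worktop. Origin at the centre of its underside, z up, own -x towards the front wall on whose rim the clip sits.
- tall_edge (a point): Middle of the top edge of the taller card: blank ruled stiff card, 4 mm thick, 80 mm wide, top edge 140 mm above the worktop, upright in a loose wooden stand (foot 60 x 130 mm, 28 mm high, 0.5 kg in all; about 1 N at the top tips it). Own x is the card's normal (front faces -x), y along the edge, z up.
- low_edge (a point): Middle of the top edge of the other, lower and wider card: 4 mm thick, 120 mm wide, top edge 90 mm above the worktop, in an equal stand. Leave alone. Axes as for the tall one.
- coffee_jar_mid (a point): Centre of a coffee jar with wooden lid, 66 mm across, 106 mm high, a bystander.
- mug_mid (a point): Centre of the body of a mug, 73 mm high, a bystander.
- glass_cup_mid (a point): Centre of a small glass cup with a handle, 51 mm high, a bystander.
- oval_dish: Oval cream dish, 117 x 189 x 22 mm, a bystander; origin under its centre.
- jug_brown: Small brown jug, 93 mm high, a bystander; origin under its centre.
- tea_spoon: Metal teaspoon, 130 mm long, a bystander; origin under its centre.
Mind the look-alikes: they are no part of the job. What is shaped like the part that bears clip_centre but pink or yellow is not meant.

How it is judged:
By the outcome, as a careful person would: the job done as asked, in the order asked, and still so for the second after the job is handed in, while the arm keeps its last pose, push and grip.
It also fails if it takes over 35 s, if anything falls off the work surface, if the arm or the gripper's body presses on something with over 40 N, if the wrist force passes 120 N, or if a joint passes its speed limit or range.

ROBOT

A 6-joint arm with a two-finger parallel gripper is mounted at the origin on a cart in front of the work surface, level with it; the furniture and walls round the work are solid. World frame = base frame: x ahead of the robot, y to its left, z up, the work surface at z = 0. Lengths are in mm, angles in rad, forces in N, time in s.
With the tool pointing down it reaches from about 275 to 1000 mm from the base axis. Payload 8.4 kg.
Tool frame: the origin (TCP) lies midway between the tips of the shut fingers; the grasp point (between the pads) lies 19 mm behind it; z points along the fingers, y is the line along which they close (so a half turn about z gives the same grasp; the last joint's range is limited). The gripper opens to 85 mm and grips with 20 to 120 N. Pads are 22 mm wide; open, the fingers measure 114 mm over their backs; the gripper's body (76 mm by 85 mm) begins 54 mm behind the grasp point. The pads swing forward as they close: fully open they stand 13 mm farther back than shut.
Start: joints at [-1.314, 0.353, 1.633, -0, 1.155, -0.002], TCP at [159.949, -604.189, 231.281] pointing down, gripper open.
Joint ranges: [-2.63, 2.63], [-0.92, 2.1], [0.06, 2.66], [-1.3, 4.44], [0, 2.69], [-3.02, 3.02]. Speed limits (rad/s): [2.22, 2.22, 2.79, 3.14, 3.14, 3.14].

INTERFACE

Orientations are given as [roll, pitch, yaw] about the fixed x, y, z axes, in that order (R = Rz(yaw) Ry(pitch) Rx(roll)).
In Python, from rig import monitor, imaging, r gives the robot as it stands.
- The arm moves only by the tool drive_tool, never from a script. Its argument "plan" is a list of rows, each an object of numbers: "x", "y", "z": the shift along the tool's x, y, z in units of 50 mm (1.0 is 50 mm); "ax", "ay", "az": the turn, a rotation vector about the tool's x, y, z in units of 6 degrees (1.0 is 6 degrees); "hand": the finger opening in mm, from 0 to 85.4. In form: [{"x": .., "y": .., "z": .., "ax": .., "ay": .., "az": .., "hand": ..}, ...]. A call has 1 to 8 rows; each row is the pose to reach, as a shift and turn from the pose commanded when the call began, along the tool's axes at that moment; what a row does not reach only later rows make up. A row lasts 1/10 s, in which the tool goes at most 50 mm and 8.59 degrees, less where a joint would pass 70% of its speed; a pose out of reach is approached as far as the arm can. A call with a gripper value outside its range is refused whole. The fingers move at their own pace and stop on an object; "grip_force" is the grip in N (left out, the last holds). Time passes only in rows, so rows that repeat a pose let the fingers close. It gives the time, the measured TCP pose, the force, the opening and the grip force at its end, in the units of the state.
- monitor.sense(): the state, without advancing time (a new reading comes with each control period).
- imaging.grab_frame(name): name is "scene" or "top" or "wrist"; returns the picture (480x640x3 uint8, red, green, blue); there is no depth.
- imaging.camera_info(name): a dict with "mtx" (3x3 intrinsics, pixels), "R" (3x3) and "t" (3): a world point X has camera coordinates R X + t. Camera axes: x right, y down, z forward; pixel columns grow to the right and rows downward; lengths in mm; the calibration is good to about 2 mm. A picture is of the moment at which its call begins: read the wrist's pose just before it. camera_info takes no time and is no camera call; for the wrist camera it gives the pose at the moment of the call.
- r.sign_off(): hands the job in; it is judged then, once.
The state is a dict: "clock": time; "qpos": joint angles; "qvel": joint speeds; "joint_efforts": joint torques, N m; "eef_pos": TCP position; "tcp_rot": TCP orientation; "contact_force": force on the tool from outside, world axes, zero at the start; "wrist_torque": the same for the moment, N m; "opening": opening from 0.0 (shut) to 1.0 (fully open); "grasp_force": force on a finger pad.
Only numpy, scipy, OpenCV 4.12 (cv2) and the standard library are available. Lean on these libraries where they do the work, as an engineer would, in place of code of your own. Each camera call takes 0.05 s, during which the arm holds its last target. There are 200 camera calls.

## Working session

There is one attempt and no reset: what is moved stays moved. The work goes in short steps, Python scripts to look and compute and a tool call to move; the robot and the scene stay as the last step left them, time stands still between calls to the robot, and variables do not carry over. Pictures are saved under pics/ and viewed, at most 13 in all, crops included, and the job is handed in when it is done.

Besides the shell and the picture viewer there is one more tool, called after "Call:" by a JSON object that holds its "op" and its "data", one argument or row to a line. drive_tool: Moves the arm, as the interface text tells. Its arguments: {"type":"object","properties":{"plan":{"type":"array","items":{"type":"object","properties":{"x":{"type":"number"},"y":{"type":"number"},"z":{"type":"number"},"ax":{"type":"number"},"ay":{"type":"number"},"az":{"type":"number"},"hand":{"type":"number"}}}},"grip_force":{"type":"number"}},"required":["plan"]}

```bash
ls; mkdir -p pics; python3 - <<'E'
from rig import monitor, imaging, r
import cv2
print(monitor.sense())
for n in ("scene","top"):
    im=imaging.grab_frame(n); cv2.imwrite(f"pics/{n}0.png",im[:,:,::-1]); print(n,imaging.camera_info(n))
E
```

```text
pics
{'clock': 0.0, 'qpos': array([-1.31438723e+00,  3.53619731e-01,  1.63413097e+00, -1.00095974e-05,
        1.15524210e+00, -2.43310219e-03]), 'qvel': array([ 0.00171232,  0.00023675, -0.00027765,  0.00043433,  0.0011244 ,
        0.00047336]), 'joint_efforts': array([ 4.12846930e-03, -6.05237317e+01, -3.42062831e+01,  4.48622186e-04,
        9.34349344e-03, -4.76021057e-06]), 'eef_pos': array([ 159.82941234, -603.71444344,  230.58080239]), 'tcp_rot': array([-3.14019249e+00,  5.74532147e-06,  2.58846255e-01]), 'contact_force': array([ 1.25961658, -0.10928038,  0.3938401 ]), 'wrist_torque': array([-0.01802846, -0.00638694, -0.04131321]), 'grasp_force': 0.0, 'opening': 1.001491336010288}
scene {'mtx': array([[590.14148309,   0.        , 325.08210911],
       [  0.        , 590.14148309, 239.21433294],
       [  0.        ,   0.        ,   1.        ]]), 'R': array([[-0.6965801 , -0.71712374, -0.02257661],
       [-0.37205261,  0.38794179, -0.84325442],
       [ 0.61347618, -0.57899456, -0.53704029]]), 't': array([ 395.10362555,  303.38160931, 1275.30641502])}
top {'mtx': array([[617.11610251,   0.        , 320.66081636],
       [  0.        , 617.11610251, 237.70808316],
       [  0.        ,   0.        ,   1.        ]]), 'R': array([[-0.01076566, -0.99993235,  0.00440355],
       [-0.99658045,  0.01036856, -0.08197504],
       [ 0.08192383, -0.00527101, -0.99662465]]), 't': array([ -15.3837709 ,  528.73432387, 1709.43100763])}
```

View pics/scene0.png

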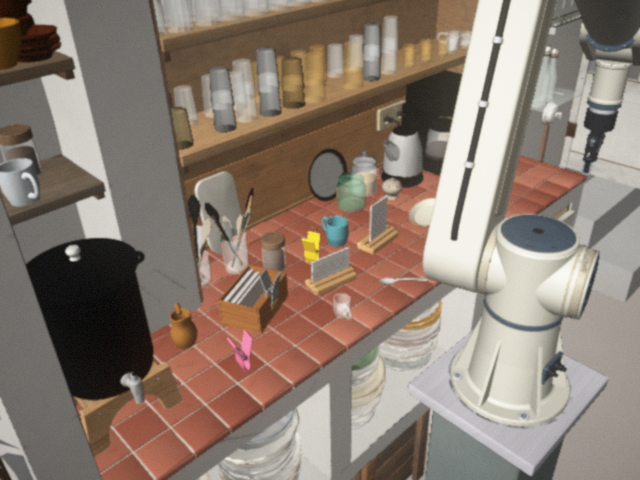

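View pics/top0.png

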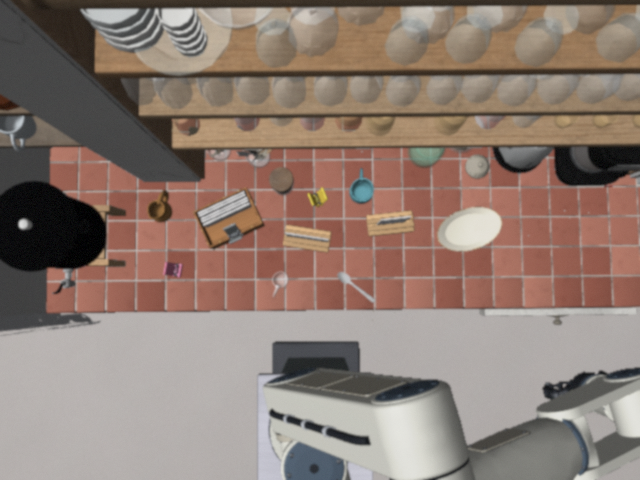

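The top view shows the box at about (230,218), with the steel clip on its front wall at (234,233). The tall card is at (390,221), the low card at (306,237). In the scene view the tall card is at (378,218). I'll get coarse positions and the wrist camera mounting next.

```bash
cat > h.py <<'E'
import numpy as np, cv2
from rig import monitor, imaging, r
from scipy.spatial.transform import Rotation as Ro
def ray(ci,uv):
    d=ci["R"].T@np.linalg.solve(ci["mtx"],[uv[0],uv[1],1.]); return -ci["R"].T@ci["t"], d/np.linalg.norm(d)
def onz(ci,uv,z):
    o,d=ray(ci,uv); return o+d*(z-o[2])/d[2]
def meet(obs):
    A=np.zeros((3,3));b=np.zeros(3)
    for ci,uv in obs:
        o,d=ray(ci,uv);P=np.eye(3)-np.outer(d,d);A+=P;b+=P@o
    X=np.linalg.solve(A,b); return X,[round(float(np.linalg.norm(np.cross(X-ray(c,u)[0],ray(c,u)[1]))),1) for c,u in obs]
def proj(ci,X):
    p=ci["mtx"]@(ci["R"]@np.asarray(X,float)+ci["t"]); return p[:2]/p[2]
def tool():
    s=monitor.sense(); return Ro.from_euler("xyz",s["tcp_rot"]).as_matrix(), s["eef_pos"], s
E
python3 - <<'E'
from h import *
np.set_printoptions(precision=2,suppress=True)
t=imaging.camera_info("top"); s=imaging.camera_info("scene")
for n,uv,z in [("clip",(234,233),100),("boxL",(211,246),75),("boxR",(263,225),75),("tall",(390,220),140),("tallL",(374,221),140),("tallR",(411,219),140),("low",(306,235),90),("jar",(281,180),106),("mug",(361,189),73),("cup",(280,279),51),("spoon",(356,287),0),("jug",(160,208),90)]: print(n,onz(t,uv,z))
R,p,_=tool(); w=imaging.camera_info("wrist")
C=-w["R"].T@w["t"]; print("cam in tool",R.T@(C-p)); print(R.T@w["R"].T, w["mtx"])
E
```

```text
clip [537.17 211.37 100.  ]
boxL [504.68 277.1   75.  ]
boxR [560.51 135.88  75.  ]
tall [ 563.49 -202.55  140.  ]
tallL [ 561.28 -160.56  140.  ]
tallR [ 565.56 -257.67  140.  ]
low [530.66  18.81  90.  ]
jar [678.37  84.4  106.  ]
mug [ 657.11 -132.7    73.  ]
cup [413.71  91.88  51.  ]
spoon [ 389.69 -119.34    0.  ]
jug [607.98 412.58  90.  ]
cam in tool [  67.09   -0.11 -142.69]
[[-0.   -0.96 -0.26]
 [ 1.   -0.   -0.  ]
 [ 0.   -0.26  0.96]] [[425.59   0.   313.98]
 [  0.   425.59 237.33]
 [  0.     0.     1.  ]]
```

Call:
{"op": "drive_tool", "data": {
  "plan": [
    {"x": 9.85, "y": -5.7, "z": -0.6, "az": -12.95, "hand": 85},
    {"x": 9.85, "y": -5.7, "z": -0.6, "az": -12.95},
    {"x": 9.85, "y": -5.7, "z": -0.6, "az": -12.95},
    {"x": 9.85, "y": -5.7, "z": -0.6, "az": -12.95},
    {"x": 9.85, "y": -5.7, "z": -0.6, "az": -12.95},
    {"x": 9.85, "y": -5.7, "z": -0.6, "az": -12.95},
    {"x": 9.85, "y": -5.7, "z": -0.6, "az": -12.95},
    {"x": 9.85, "y": -5.7, "z": -0.6, "az": -12.95}
  ]
}}

```text
invalid input
```

Call:
{"op": "drive_tool", "data": {
  "plan": [
    {"x": 9.85, "y": -5.7, "z": -0.6, "ax": 0, "ay": 0, "az": -12.95, "hand": 85},
    {"x": 9.85, "y": -5.7, "z": -0.6, "ax": 0, "ay": 0, "az": -12.95, "hand": 85},
    {"x": 9.85, "y": -5.7, "z": -0.6, "ax": 0, "ay": 0, "az": -12.95, "hand": 85},
    {"x": 9.85, "y": -5.7, "z": -0.6, "ax": 0, "ay": 0, "az": -12.95, "hand": 85},
    {"x": 9.85, "y": -5.7, "z": -0.6, "ax": 0, "ay": 0, "az": -12.95, "hand": 85},
    {"x": 9.85, "y": -5.7, "z": -0.6, "ax": 0, "ay": 0, "az": -12.95, "hand": 85},
    {"x": 9.85, "y": -5.7, "z": -0.6, "ax": 0, "ay": 0, "az": -12.95, "hand": 85},
    {"x": 9.85, "y": -5.7, "z": -0.6, "ax": 0, "ay": 0, "az": -12.95, "hand": 85}
  ]
}}

```text
clock: 0.9
eef_pos: [443.9, -320.5, 252.3]
tcp_rot: [-3.141, -0.0, 1.465]
contact_force: [1.2, -1.2, -0.1]
opening: 0.992
grasp_force: 0.0
```

Call:
{"op": "drive_tool", "data": {
  "plan": [
    {"x": 2.58, "y": 2.1, "z": -0.15, "ax": 0, "ay": 0, "az": -1.43, "hand": 85},
    {"x": 2.58, "y": 2.1, "z": -0.15, "ax": 0, "ay": 0, "az": -1.43, "hand": 85},
    {"x": 2.58, "y": 2.1, "z": -0.15, "ax": 0, "ay": 0, "az": -1.43, "hand": 85},
    {"x": 2.58, "y": 2.1, "z": -0.15, "ax": 0, "ay": 0, "az": -1.43, "hand": 85},
    {"x": 2.58, "y": 2.1, "z": -0.15, "ax": 0, "ay": 0, "az": -1.43, "hand": 85},
    {"x": 2.58, "y": 2.1, "z": -0.15, "ax": 0, "ay": 0, "az": -1.43, "hand": 85}
  ]
}}

```text
clock: 1.5
eef_pos: [561.0, -206.1, 259.3]
tcp_rot: [-3.14, 0.0, 1.609]
contact_force: [-1.3, -0.4, 0.3]
opening: 0.994
grasp_force: 0.0
```

```bash
python3 - <<'E'
from h import *
import pickle
w=imaging.camera_info("wrist"); im=imaging.grab_frame("wrist"); cv2.imwrite("pics/w1.png",im[:,:,::-1])
pickle.dump(w,open("w1.pkl","wb")); print(tool()[1:])
E
```

```text
(array([ 560.63273128, -206.63620683,  259.42595082]), {'clock': 1.55, 'qpos': array([-3.55315916e-01,  2.85804164e-01,  1.66329322e+00, -6.03912110e-04,
        1.19368435e+00, -3.92449735e-01]), 'qvel': array([-0.01357411, -0.00602048,  0.00180965,  0.00264198, -0.0022067 ,
        0.00263057]), 'joint_efforts': array([ 1.24535602e+00, -5.60643554e+01, -3.52835834e+01,  7.37182517e-02,
       -2.58142658e-02,  8.92894808e-03]), 'eef_pos': array([ 560.63273128, -206.63620683,  259.42595082]), 'tcp_rot': array([-3.14027928e+00,  6.37562589e-05,  1.60815290e+00]), 'contact_force': array([-0.34067937,  0.11042897,  0.20163747]), 'wrist_torque': array([-0.01540877, -0.03614752, -0.01533222]), 'grasp_force': 0.0, 'opening': 0.9949567626805177})
```

View pics/w1.png

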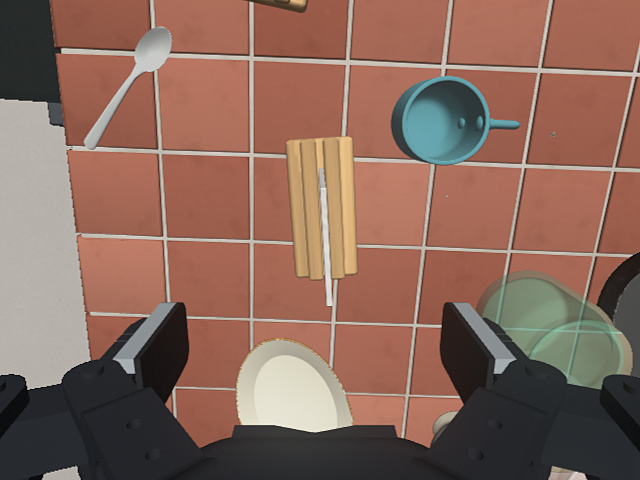

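The wrist view shows the tall card's top edge as a white strip from about (324,188) to (330,305). The grey stretch above it, (321,168) to (323,187), is the end face.

```bash
python3 - <<'E'
from h import *
import pickle
w=pickle.load(open("w1.pkl","rb")); im=cv2.imread("pics/w1.png")
hsv=cv2.cvtColor(im,cv2.COLOR_BGR2HSV)
m=((hsv[...,1]<35)&(hsv[...,2]>205)).astype(np.uint8); 
q=np.zeros_like(m);q[165:315,300:345]=m[165:315,300:345]
n,l,st,c=cv2.connectedComponentsWithStats(q); i=1+st[1:,4].argmax(); print(st[i])
ys,xs=np.nonzero(l==i)
rect=cv2.minAreaRect(np.c_[xs,ys].astype(np.float32)); b=cv2.boxPoints(rect); print(rect)
for v in range(180,312,10): x=xs[ys==v]; print(v,x.min() if len(x) else 0,x.max() if len(x) else 0,im[v,318:336:2,2])
a=sorted(b,key=lambda p:p[1]); e0=(a[0]+a[1])/2; e1=(a[2]+a[3])/2
P,Q=onz(w,e0,140),onz(w,e1,140); d=P-Q
print(P,Q,(P+Q)/2,np.linalg.norm(d),"normal yaw",np.arctan2(-d[0],d[1]))
E
```

```text
[321 188  11 118 529]
((325.912353515625, 246.50482177734375), (117.37240600585938, 4.597460746765137), 86.85504150390625)
180 0 0 [151 179 188 149 166 198 198 200 200]
190 321 325 [192 154 214 221 178 193 199 199 201]
200 322 325 [163 174 223 220 173 184 200 198 200]
210 322 326 [175 147 215 219 218 166 199 196 201]
220 323 326 [190 177 192 223 227 148 197 196 199]
230 323 327 [196 173 164 223 219 173 191 195 196]
240 324 327 [202 161 171 220 219 189 176 195 194]
250 324 328 [204 190 155 218 223 225 150 197 192]
260 325 328 [202 195 184 165 226 227 159 190 190]
270 326 329 [200 202 163 173 219 215 165 186 190]
280 326 330 [127 126 173 130 222 225 219 164 174]
290 327 330 [165 165 165 166 187 220 222 115 201]
300 327 331 [165 164 165 165 172 225 225 173 199]
310 0 0 [161 162 162 162 162 162 153 170 202]
[ 565.40026478 -178.9664419   140.        ] [ 573.08885552 -257.32329422  140.        ] [ 569.24456015 -218.14486806  140.        ] 78.73316157952652 normal yaw 0.09780965715994683
```

Call:
{"op": "drive_tool", "data": {
  "plan": [
    {"x": 8.37, "y": -0.2, "z": 0, "ax": 0, "ay": 0, "az": -3.27, "hand": 85},
    {"x": 8.37, "y": -0.2, "z": 0, "ax": 0, "ay": 0, "az": -3.27, "hand": 85},
    {"x": 8.37, "y": -0.2, "z": 0, "ax": 0, "ay": 0, "az": -3.27, "hand": 85},
    {"x": 8.37, "y": -0.2, "z": 0, "ax": 0, "ay": 0, "az": -3.27, "hand": 85},
    {"x": 8.37, "y": -0.2, "z": 0, "ax": 0, "ay": 0, "az": -3.27, "hand": 85},
    {"x": 8.37, "y": -0.2, "z": 0, "ax": 0, "ay": 0, "az": -3.27, "hand": 85},
    {"x": 8.37, "y": -0.2, "z": 0, "ax": 0, "ay": 0, "az": -3.27, "hand": 85},
    {"x": 8.37, "y": -0.2, "z": 0, "ax": 0, "ay": 0, "az": -3.27, "hand": 85}
  ]
}}

```text
clock: 2.35
eef_pos: [536.7, 193.4, 260.1]
tcp_rot: [3.141, 0.0, 1.949]
contact_force: [0.5, -0.0, 0.8]
opening: 0.996
grasp_force: 0.0
```

Call:
{"op": "drive_tool", "data": {
  "plan": [
    {"x": 0, "y": 0, "z": 0, "ax": 0, "ay": 0, "az": 0, "hand": 85},
    {"x": 0, "y": 0, "z": 0, "ax": 0, "ay": 0, "az": 0, "hand": 85},
    {"x": 0, "y": 0, "z": 0, "ax": 0, "ay": 0, "az": 0, "hand": 85}
  ]
}}

```text
clock: 2.65
eef_pos: [537.1, 191.6, 259.7]
tcp_rot: [-3.141, 0.001, 1.949]
contact_force: [0.1, -0.0, 0.1]
opening: 0.994
grasp_force: 0.0
```

```bash
python3 - <<'E'
from h import *
import pickle
w=imaging.camera_info("wrist"); im=imaging.grab_frame("wrist"); cv2.imwrite("pics/w2.png",im[:,:,::-1])
pickle.dump(w,open("w2.pkl","wb")); s=tool(); print(s[1],s[2]["tcp_rot"])
E
```

```text
[537.18109438 191.40858973 259.81554039] [-3.14122207e+00  3.97868272e-04  1.94877874e+00]
```

View pics/w2.png

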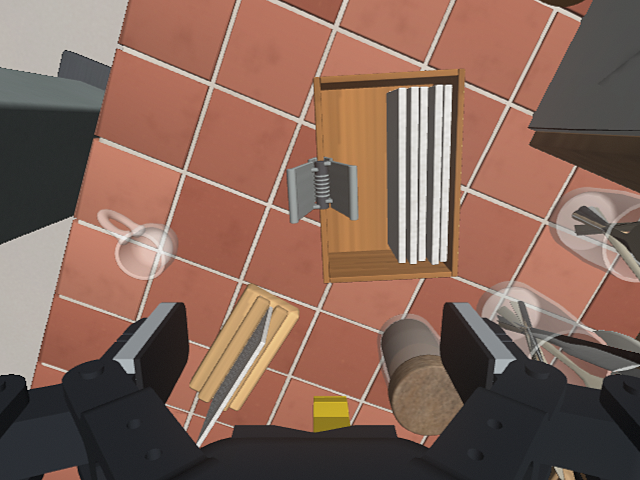

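The clip's left handle runs from about (289,168) to (291,222) and the right from (353,163) to (357,219). The barrel is near (321,187). A zoomed crop will refine these.

```bash
python3 - <<'E'
import cv2
im=cv2.imread("pics/w2.png")[145:235,270:380]
cv2.imwrite("pics/w2c.png",cv2.resize(im,None,fx=6,fy=6,interpolation=cv2.INTER_CUBIC))
E
```

```text
(no output)
```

View pics/w2c.png

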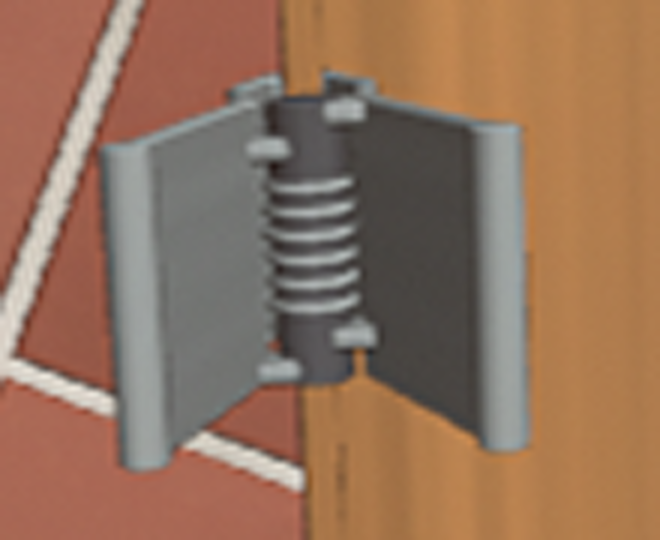

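The zoomed crop gives roll ends at (291.2,169.7)–(294.3,222.7) on the left and (352.8,166.2)–(354,219.7) on the right.

```bash
python3 - <<'E'
from h import *
import pickle
np.set_printoptions(precision=2,suppress=True)
w=pickle.load(open("w2.pkl","rb"))
for z in (122,125):
    a,b,c,d=[onz(w,p,z) for p in [(291.2,169.7),(294.3,222.7),(352.8,166.2),(354,219.7)]]
    print(z,(a+b+c+d)/4,"L",np.linalg.norm(a-b),np.linalg.norm(c-d),"gap",np.linalg.norm((a+b-c-d)/2))
    for e in (a-b,c-d): print("yaw of x", np.arctan2(-e[0],e[1]))
    f=(c+d-a-b); print("yaw from rolls",np.arctan2(f[1],f[0]))
h0,h1=onz(w,(270+315/6,145+97/6),83),onz(w,(270+330/6,145+378/6),83); print("barrel",(h0+h1)/2,np.arctan2(-(h0-h1)[0],(h0-h1)[1]),np.linalg.norm(h0-h1))
# box rim front wall outer corners
p,q=onz(w,(315,77),75),onz(w,(324,282),75); e=p-q; print("box",p,q,np.linalg.norm(e),np.arctan2(-e[0],e[1]))
R,t,_=tool(); C=onz(w,(0,0),0)
print("tool yaw 1.949 at",t)
E
```

```text
122 [535.78 211.74 122.  ] L 35.68056049188261 35.87156501858522 gap 40.37308232492307
yaw of x 0.42264316854810885
yaw of x 0.4246784772922
yaw from rolls 0.43199558731858884
125 [535.53 212.2  125.  ] L 35.298833278052214 35.48779434958481 gap 39.941152332311425
yaw of x 0.42264316854810874
yaw of x 0.4246784772922015
yaw from rolls 0.4319955873185893
barrel [536.62 213.19  83.  ] 0.4371961533445349 35.419147086051815
box [502.  282.4  75. ] [567.36 138.08  75.  ] 158.4277776860628 0.4252762244556329
tool yaw 1.949 at [537.18 191.41 259.82]
```

Call:
{"op": "drive_tool", "data": {
  "plan": [
    {"x": 0.39, "y": 0.12, "z": 0, "ax": 0, "ay": 0, "az": -0.45, "hand": 62},
    {"x": 0.39, "y": 0.12, "z": 0.6, "ax": 0, "ay": 0, "az": -0.45, "hand": 62},
    {"x": 0.39, "y": 0.12, "z": 1.2, "ax": 0, "ay": 0, "az": -0.45, "hand": 62},
    {"x": 0.39, "y": 0.12, "z": 1.8, "ax": 0, "ay": 0, "az": -0.45, "hand": 62},
    {"x": 0.39, "y": 0.12, "z": 2.0, "ax": 0, "ay": 0, "az": -0.45, "hand": 62},
    {"x": 0.39, "y": 0.12, "z": 2.0, "ax": 0, "ay": 0, "az": -0.45, "hand": 62},
    {"x": 0.39, "y": 0.12, "z": 2.0, "ax": 0, "ay": 0, "az": -0.45, "hand": 62}
  ],
  "grip_force": 22
}}

```text
clock: 3.4
eef_pos: [536.3, 213.3, 161.0]
tcp_rot: [3.14, 0.0, 1.997]
contact_force: [-0.0, -0.1, -0.2]
opening: 0.725
grasp_force: 0.0
```

```bash
python3 - <<'E'
from h import *
im=imaging.grab_frame("wrist"); cv2.imwrite("pics/w3.png",im[:,:,::-1])
w=imaging.camera_info("wrist"); s=tool(); print(s[1],s[2]["tcp_rot"],s[2]["opening"])
R,t=s[0],s[1]; e=R.T@(np.array([535.7,212,123.5])-t); print("handles in tool",e)
for X in ([535.7,212,123.5],):print(proj(w,X))
E
```

```text
[536.53506089 213.57164934 161.39181617] [3.13939551e+00 1.24554260e-04 1.99729054e+00] 0.721510812489319
handles in tool [-1.08069462 -1.49367034 37.88876072]
[309.98045761 276.89985448]
```

View pics/w3.png

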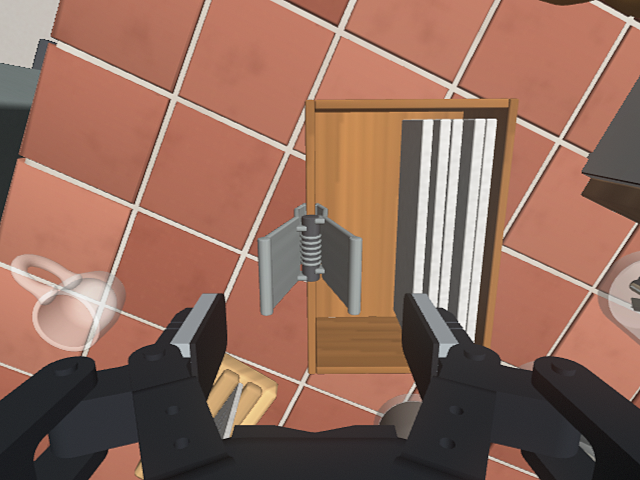

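The wrist view puts the rolls at (263,275) and (355,275), centred at (309,275) against a predicted (310,277). I'll descend with a small correction.

Call:
{"op": "drive_tool", "data": {
  "plan": [
    {"x": -0.02, "y": -0.03, "z": 0.3, "ax": 0, "ay": 0, "az": 0, "hand": 62},
    {"x": -0.02, "y": -0.03, "z": 0.6, "ax": 0, "ay": 0, "az": 0, "hand": 62},
    {"x": -0.02, "y": -0.03, "z": 0.9, "ax": 0, "ay": 0, "az": 0, "hand": 62},
    {"x": -0.02, "y": -0.03, "z": 1.14, "ax": 0, "ay": 0, "az": 0, "hand": 60},
    {"x": -0.02, "y": -0.03, "z": 1.14, "ax": 0, "ay": 0, "az": 0, "hand": 56},
    {"x": -0.02, "y": -0.03, "z": 1.14, "ax": 0, "ay": 0, "az": 0, "hand": 53},
    {"x": -0.02, "y": -0.03, "z": 1.14, "ax": 0, "ay": 0, "az": 0, "hand": 50},
    {"x": -0.02, "y": -0.03, "z": 1.14, "ax": 0, "ay": 0, "az": 0, "hand": 48}
  ],
  "grip_force": 22
}}

```text
clock: 4.25
eef_pos: [534.9, 212.4, 103.4]
tcp_rot: [3.141, 0.0, 1.998]
contact_force: [-0.2, -0.4, -0.1]
opening: 0.562
grasp_force: 0.0
```

Closing slowly.

Call:
{"op": "drive_tool", "data": {
  "plan": [
    {"x": 0, "y": 0, "z": 0, "ax": 0, "ay": 0, "az": 0, "hand": 46},
    {"x": 0, "y": 0, "z": 0, "ax": 0, "ay": 0, "az": 0, "hand": 44},
    {"x": 0, "y": 0, "z": 0, "ax": 0, "ay": 0, "az": 0, "hand": 42},
    {"x": 0, "y": 0, "z": 0, "ax": 0, "ay": 0, "az": 0, "hand": 40},
    {"x": 0, "y": 0, "z": 0, "ax": 0, "ay": 0, "az": 0, "hand": 38},
    {"x": 0, "y": 0, "z": 0, "ax": 0, "ay": 0, "az": 0, "hand": 38}
  ],
  "grip_force": 22
}}

```text
clock: 4.85
eef_pos: [535.9, 212.8, 104.6]
tcp_rot: [3.138, 0.0, 1.998]
contact_force: [0.1, -0.7, 9.9]
opening: 0.447
grasp_force: 8.1
```

Call:
{"op": "drive_tool", "data": {
  "plan": [
    {"x": 0, "y": 0, "z": -0.03, "ax": 0, "ay": 0, "az": 0, "hand": 37},
    {"x": 0, "y": 0, "z": -0.05, "ax": 0, "ay": 0, "az": 0, "hand": 36},
    {"x": 0, "y": 0, "z": -0.06, "ax": 0, "ay": 0, "az": 0, "hand": 34},
    {"x": 0, "y": 0, "z": -0.07, "ax": 0, "ay": 0, "az": 0, "hand": 32},
    {"x": 0, "y": 0, "z": -0.08, "ax": 0, "ay": 0, "az": 0, "hand": 30},
    {"x": 0, "y": 0, "z": -0.08, "ax": 0, "ay": 0, "az": 0, "hand": 30}
  ],
  "grip_force": 24
}}

```text
clock: 5.45
eef_pos: [534.6, 212.3, 106.9]
tcp_rot: [3.141, 0.0, 1.998]
contact_force: [0.8, 0.2, 4.1]
opening: 0.352
grasp_force: 8.7
```

Call:
{"op": "drive_tool", "data": {
  "plan": [
    {"x": 0, "y": 0, "z": -0.02, "ax": 0, "ay": 0, "az": 0, "hand": 28},
    {"x": 0, "y": 0, "z": -0.03, "ax": 0, "ay": 0, "az": 0, "hand": 26},
    {"x": 0, "y": 0, "z": -0.05, "ax": 0, "ay": 0, "az": 0, "hand": 24},
    {"x": 0, "y": 0, "z": -0.06, "ax": 0, "ay": 0, "az": 0, "hand": 22},
    {"x": 0, "y": 0, "z": -0.06, "ax": 0, "ay": 0, "az": 0, "hand": 20},
    {"x": 0, "y": 0, "z": -0.06, "ax": 0, "ay": 0, "az": 0, "hand": 16},
    {"x": 0, "y": 0, "z": -0.06, "ax": 0, "ay": 0, "az": 0, "hand": 16}
  ],
  "grip_force": 24
}}

```text
clock: 6.15
eef_pos: [534.4, 212.2, 109.8]
tcp_rot: [-3.141, -0.0, 1.998]
contact_force: [0.6, -0.1, -0.7]
opening: 0.252
grasp_force: 24.2
```

```bash
python3 - <<'E'
from h import *
im=imaging.grab_frame("wrist"); cv2.imwrite("pics/w4.png",im[:,:,::-1])
s=tool()[2]; print(s["eef_pos"],s["opening"]*85.4,s["grasp_force"],s["contact_force"])
E
```

```text
[534.46540946 212.18351325 109.82022958] 21.589002412816797 24.202988147735596 [-0.01692302  0.52796074  0.51267903]
```

View pics/w4.png

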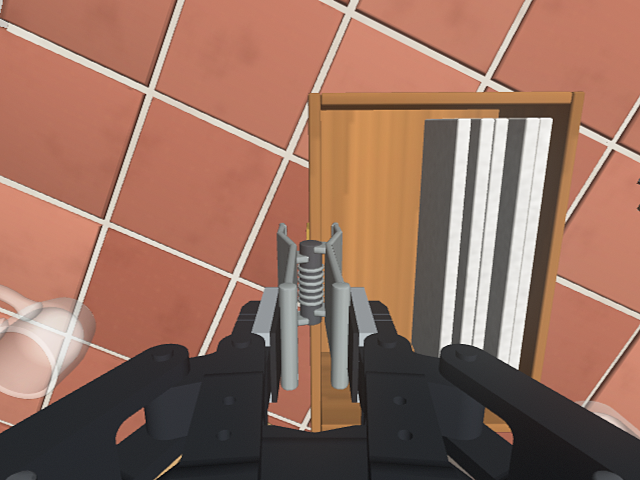

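The clip is fully open at 21.6 mm across the rolls and 24 N, with its jaws clear of the wall. Lifting now.

Call:
{"op": "drive_tool", "data": {
  "plan": [
    {"x": 0, "y": 0, "z": -0.15, "ax": 0, "ay": 0, "az": 0, "hand": 14},
    {"x": 0, "y": 0, "z": -0.4, "ax": 0, "ay": 0, "az": 0, "hand": 14},
    {"x": 0, "y": 0, "z": -0.8, "ax": 0, "ay": 0, "az": 0, "hand": 14},
    {"x": 0, "y": 0, "z": -1.3, "ax": 0, "ay": 0, "az": 0, "hand": 14},
    {"x": 0, "y": 0, "z": -1.8, "ax": 0, "ay": 0, "az": 0, "hand": 14},
    {"x": 0, "y": 0, "z": -2.4, "ax": 0, "ay": 0, "az": 0, "hand": 14},
    {"x": 0, "y": 0, "z": -2.8, "ax": 0, "ay": 0, "az": 0, "hand": 14},
    {"x": 0, "y": 0, "z": -3.0, "ax": 0, "ay": 0, "az": 0, "hand": 14}
  ],
  "grip_force": 24
}}

```text
clock: 7.0
eef_pos: [535.4, 212.6, 263.2]
tcp_rot: [3.137, 0.0, 1.998]
contact_force: [-0.5, 0.3, -0.2]
opening: 0.251
grasp_force: 24.2
```

```bash
python3 - <<'E'
from h import *
R,t,s=tool(); print(t,s["tcp_rot"],s["opening"]*85.4,s["grasp_force"],s["contact_force"])
d=np.array([569.2,-218.1,255])-t; print(R.T@d/50, (0.098+np.pi/2-s["tcp_rot"][2])*-180/np.pi/6)
E
```

```text
[535.39275897 212.57619604 263.16879859] [3.13746823e+00 2.18539698e-04 1.99815332e+00] 21.396660726060535 24.20277625322342 [-0.48369392  0.27505919 -0.16524772]
[-8.11906497 -2.95534165  0.15296256] 3.1451275855699055
```

Call:
{"op": "drive_tool", "data": {
  "plan": [
    {"x": -0.25, "y": -0.09, "z": 0, "ax": 0, "ay": 0, "az": 0.3, "hand": 14},
    {"x": -0.75, "y": -0.27, "z": 0, "ax": 0, "ay": 0, "az": 0.7, "hand": 14},
    {"x": -1.4, "y": -0.51, "z": 0, "ax": 0, "ay": 0, "az": 1.2, "hand": 14},
    {"x": -2.1, "y": -0.76, "z": 0, "ax": 0, "ay": 0, "az": 1.7, "hand": 14},
    {"x": -2.8, "y": -1.02, "z": 0, "ax": 0, "ay": 0, "az": 2.2, "hand": 14},
    {"x": -3.4, "y": -1.24, "z": 0, "ax": 0, "ay": 0, "az": 2.7, "hand": 14},
    {"x": -3.9, "y": -1.42, "z": 0, "ax": 0, "ay": 0, "az": 3.0, "hand": 14},
    {"x": -4.1, "y": -1.5, "z": 0, "ax": 0, "ay": 0, "az": 3.14, "hand": 14}
  ],
  "grip_force": 24
}}

```text
clock: 7.8
eef_pos: [550.2, -8.3, 258.6]
tcp_rot: [-3.139, 0.0, 1.665]
contact_force: [0.7, 0.7, -0.8]
opening: 0.25
grasp_force: 24.2
```

```bash
python3 - <<'E'
from h import *
import pickle
R,t,s=tool(); print(t,s["tcp_rot"],s["opening"]*85.4,s["grasp_force"],s["contact_force"])
d=np.array([569.2,-218.1,263])-t; print(R.T@d/50, (0.098+np.pi/2-s["tcp_rot"][2])*-180/np.pi/6)
w=imaging.camera_info("wrist"); im=imaging.grab_frame("wrist"); cv2.imwrite("pics/w5.png",im[:,:,::-1]); pickle.dump((w,R,t),open("w5.pkl","wb"))
E
```

```text
[550.23356344  -8.34669785 258.61157441] [-3.13944395e+00  4.82407973e-04  1.66490424e+00] 21.38578506653646 24.20054018497467 [ 0.71933851  0.65902681 -0.82309707]
[-4.21219039 -0.01674037 -0.08570076] -0.03716670191197131
```

View pics/w5.png

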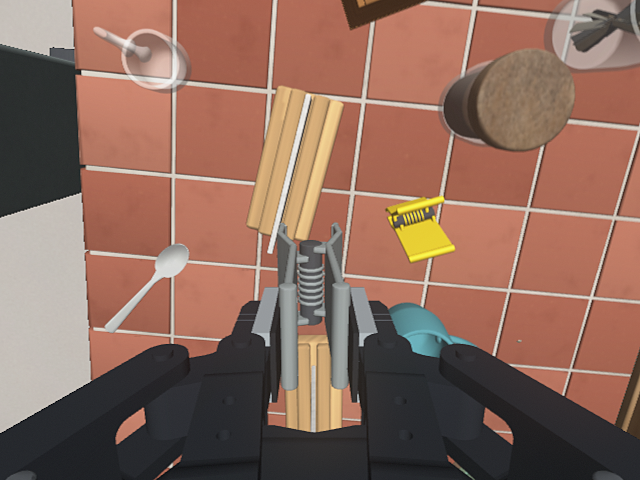

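The clip is still gripped open, with rolls mid at (314.5,337), barrel at (311,282) and jaw hooks mid at about (310,225). I'll compute the clip's offset in the tool frame.

```bash
python3 - <<'E'
from h import *
import pickle
np.set_printoptions(precision=1,suppress=True)
w,R,t=pickle.load(open("w5.pkl","rb"))
def T(uv,zt): return R.T@(onz(w,uv,t[2]-zt)-t)
for zr in (-26,-22,-18):
    a,b,c,d=[T(p,zr) for p in [(288.5,286),(290,388),(340,285),(342,388)]]
    print(zr,(a+b+c+d)/4,np.linalg.norm(a-b),np.linalg.norm(a-c))
for zr in (22,27): 
    a,b=T((311,241),zr),T((311,324),zr); print("barrel",(a+b)/2,np.linalg.norm(a-b))
for zr in (60,66): print("jaws far corner",T((281,226),zr),T((338,226),zr))
E
python3 - <<'E'
import cv2
im=cv2.imread("pics/w5.png")[210:400,250:380]
cv2.imwrite("pics/w5c.png",cv2.resize(im,None,fx=3.1,fy=3.1,interpolation=cv2.INTER_CUBIC))
E
```

```text
-26 [  3.1   0.6 -26. ] 34.377318278897455 15.110178970073473
-22 [  0.9   0.6 -22. ] 35.55607856897348 15.628290324815131
-18 [ -1.2   0.6 -18. ] 36.734838859049496 16.14640167955679
barrel [ 2.1 -1.  22. ] 36.65726024381366
barrel [ 0.1 -1.  27. ] 37.77040812836066
jaws far corner [ 17.3 -15.9  60. ] [17.3 12.1 60. ]
jaws far corner [ 15.8 -16.4  66. ] [15.8 12.4 66. ]
```

View pics/w5c.png

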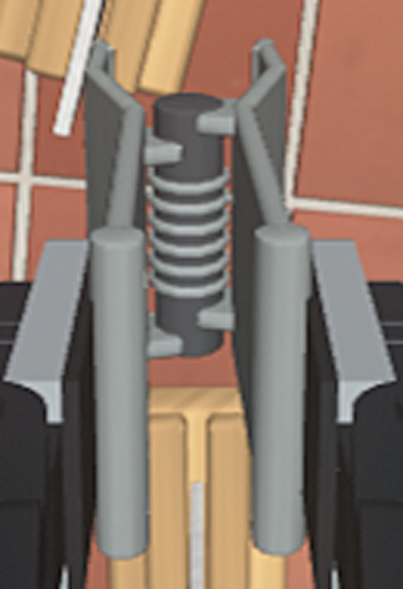

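Call:
{"op": "drive_tool", "data": {
  "plan": [
    {"x": -0.3, "y": 0, "z": 0, "ax": 0, "ay": 0, "az": 0, "hand": 14},
    {"x": -0.8, "y": 0, "z": 0, "ax": 0, "ay": 0, "az": 0, "hand": 14},
    {"x": -1.5, "y": 0, "z": 0, "ax": 0, "ay": 0, "az": 0, "hand": 14},
    {"x": -2.2, "y": 0, "z": 0, "ax": 0, "ay": 0, "az": 0, "hand": 14},
    {"x": -2.9, "y": 0, "z": 0, "ax": -0.1, "ay": 0, "az": 0, "hand": 14},
    {"x": -3.5, "y": 0, "z": 0, "ax": -0.2, "ay": 0, "az": 0, "hand": 14},
    {"x": -4.0, "y": 0, "z": 0, "ax": -0.2, "ay": 0, "az": 0, "hand": 14},
    {"x": -4.23, "y": 0, "z": 0, "ax": -0.2, "ay": 0, "az": 0, "hand": 14}
  ],
  "grip_force": 24
}}

```text
clock: 8.65
eef_pos: [571.9, -217.5, 259.4]
tcp_rot: [3.121, 0.0, 1.669]
contact_force: [-0.9, 0.1, -1.2]
opening: 0.251
grasp_force: 24.2
```

Call:
{"op": "drive_tool", "data": {
  "plan": [
    {"x": 0, "y": 0, "z": 0, "ax": 0, "ay": 0, "az": 0, "hand": 14},
    {"x": 0, "y": 0, "z": 0, "ax": 0, "ay": 0, "az": 0, "hand": 14},
    {"x": 0, "y": 0, "z": 0, "ax": 0, "ay": 0, "az": 0, "hand": 14}
  ],
  "grip_force": 24
}}

```text
clock: 8.95
eef_pos: [571.9, -214.6, 259.7]
tcp_rot: [3.121, -0.001, 1.67]
contact_force: [-0.5, 0.0, -0.0]
opening: 0.252
grasp_force: 24.2
```

```bash
python3 - <<'E'
from h import *
import pickle
np.set_printoptions(precision=2,suppress=True)
w5=pickle.load(open("w5.pkl","rb"))[0]; print("w5 card end",onz(w5,(312.9,366.5),140))
R,t,s=tool(); print(t,s["tcp_rot"],s["opening"]*85.4,s["grasp_force"],s["contact_force"])
w=imaging.camera_info("wrist"); im=imaging.grab_frame("wrist"); pickle.dump((w,R,t),open("w6.pkl","wb"));cv2.imwrite("pics/w6.png",im[:,:,::-1])
sc=imaging.camera_info("scene"); S=imaging.grab_frame("scene"); cv2.imwrite("pics/s6.png",S[:,:,::-1])
u,v=proj(sc,[569.2,-218.1,160]).astype(int); print(u,v)
a=cv2.resize(im[200:400,230:400],None,fx=2.4,fy=2.4,interpolation=cv2.INTER_CUBIC)
x0,y0=u-40,v-50; print(x0,y0)
b=cv2.resize(S[y0:y0+120,x0:x0+90],(360,480),interpolation=cv2.INTER_CUBIC)
cv2.imwrite("pics/c6.png",np.hstack([a[:480],b])[:,:,::-1]); print(a.shape)
E
```

```text
w5 card end [ 558.61 -105.59  140.  ]
[ 571.89 -214.61  259.72] [ 3.12 -0.    1.67] 21.539582422991426 24.20119196176529 [-0.51  0.03 -0.03]
378 193
338 143
(480, 408, 3)
```

View pics/c6.png

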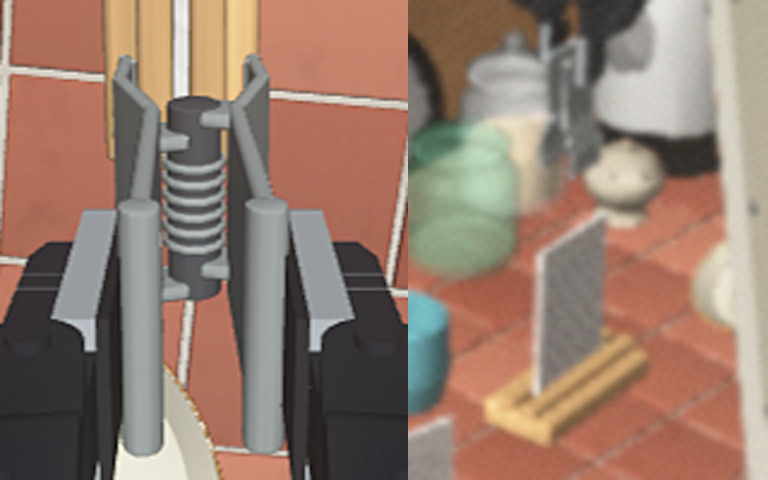

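The wrist crop shows the card as a white strip between the jaw hooks at about pixel column 305. The scene crop shows the clip above the card. I'll remeasure the card from this image.

```bash
python3 - <<'E'
from h import *
import pickle
np.set_printoptions(precision=1,suppress=True)
w,R,t=pickle.load(open("w6.pkl","rb")); im=cv2.imread("pics/w6.png")
c=np.array([569.2,-218.1,140]); ey=np.array([-np.sin(.098),np.cos(.098),0])
for k in (40,20,0): print(k,proj(w,c+k*ey))
print("end foot",proj(w,c+40*ey-[0,0,112]))
hsv=cv2.cvtColor(im,cv2.COLOR_BGR2HSV)
for v in range(150,238,6):
    x=np.nonzero((hsv[v,285:330,1]<45)&(hsv[v,285:330,2]>150))[0]+285
    print(v,x.min() if len(x) else None,x.max() if len(x) else None, x.mean() if len(x) else 0, im[v,int(x.mean())] if len(x) else 0, (onz(w,(x.mean(),v),140)-c)@np.array([np.cos(.098),np.sin(.098),0]) if len(x) else 0)
for uv in ((309.6,226),): 
    P=onz(w,uv,t[2]-66); print("jaw mid along normal from card", (P-c)@np.array([np.cos(.098),np.sin(.098),0]),P)
E
```

```text
40 [304.6 172. ]
20 [304.8 204.1]
0 [304.9 235. ]
end foot [304.7 157.1]
150 None None 0 0 0
156 None None 0 0 0
162 303 306 304.5 [200 204 206] -0.036777376870911926
168 303 307 305.0 [194 198 202] 0.25151715300633765
174 302 308 305.0 [225 230 232] 0.23493831274440594
180 302 308 305.0 [224 227 229] 0.21823637658516026
186 302 308 305.0 [224 228 230] 0.20140996846167014
192 302 308 305.0 [219 222 224] 0.18445769171994597
198 302 308 305.0 [225 229 231] 0.16737812873230903
204 302 308 305.0 [227 230 233] 0.15016984050244442
210 302 308 305.0 [223 226 228] 0.1328313662609893
216 302 308 305.0 [226 229 231] 0.11536122305243622
222 302 308 305.0 [224 228 230] 0.0977579053121185
228 302 308 305.0 [225 228 230] 0.08001988443399656
234 302 308 305.0 [227 230 232] 0.062145608327542186
jaw mid along normal from card 2.449670825579708 [ 569.8 -198.9  193.7]
```

Call:
{"op": "drive_tool", "data": {
  "plan": [
    {"x": -0.07, "y": -0.05, "z": 0, "ax": 0, "ay": 0, "az": 0, "hand": 14},
    {"x": -0.07, "y": -0.06, "z": 0.2, "ax": 0, "ay": 0, "az": 0, "hand": 14},
    {"x": -0.07, "y": -0.06, "z": 0.4, "ax": 0, "ay": 0, "az": 0, "hand": 14},
    {"x": -0.07, "y": -0.06, "z": 0.6, "ax": 0, "ay": 0, "az": 0, "hand": 14},
    {"x": -0.07, "y": -0.06, "z": 0.6, "ax": 0, "ay": 0, "az": 0, "hand": 14},
    {"x": -0.07, "y": -0.06, "z": 0.6, "ax": 0, "ay": 0, "az": 0, "hand": 14}
  ],
  "grip_force": 24
}}

```text
clock: 9.65
eef_pos: [569.8, -219.6, 229.2]
tcp_rot: [3.122, -0.001, 1.669]
contact_force: [0.7, 1.1, -1.5]
opening: 0.248
grasp_force: 24.2
```

```bash
python3 - <<'E'
from h import *
import pickle
np.set_printoptions(precision=2,suppress=True)
R,t,s=tool(); print(t,s["tcp_rot"],s["opening"]*85.4,s["grasp_force"])
w=imaging.camera_info("wrist"); im=imaging.grab_frame("wrist");cv2.imwrite("pics/w7.png",im[:,:,::-1])
n=np.array([np.cos(.098),np.sin(.098),0]); ey=np.array([-n[1],n[0],0]); c=np.array([569.2,-218.1,140])
print("tcp rel", (t-c)@n,(t-c)@ey, "jaw mid rel",((t+R@[0,-2,66])-c)@n, "hinge",((t+R@[0.5,-1,25])-c)@n,((t+R@[0.5,-1,25])-c)@ey,"rolls",((t+R@[0,.6,-20])-c)@n)
hsv=cv2.cvtColor(im[:,:,::-1].copy(),cv2.COLOR_BGR2HSV)
for v in range(130,240,20):
    x=np.nonzero((hsv[v,285:330,1]<45)&(hsv[v,285:330,2]>195))[0]+285
    if len(x): print(v,x.min(),x.max(),(onz(w,(x.mean(),v),140)-c)@n)
print("card axis px",proj(w,c+40*ey),proj(w,c))
E
```

```text
[ 569.75 -219.56  229.2 ] [ 3.12 -0.    1.67] 21.196693734828994 24.203344881534576
tcp rel 0.4043974588727824 -1.5091973997629142 jaw mid rel -0.27368221800694903 hinge -0.09504873806548234 -0.996755757390255 rolls 0.6038167584090867
170 308 312 0.28597128721190146
190 307 312 -0.017346131706024618
210 307 312 -0.050774542120236243
230 308 312 0.19602651353131303
card axis px [309.47 169.71] [309.68 240.83]
```

Aligned to under 1 mm, so I'll descend slowly.

Call:
{"op": "drive_tool", "data": {
  "plan": [
    {"x": 0.02, "y": 0, "z": 0.1, "ax": 0, "ay": 0, "az": 0, "hand": 14},
    {"x": 0.02, "y": -0.01, "z": 0.24, "ax": 0, "ay": 0, "az": 0, "hand": 14},
    {"x": 0.02, "y": -0.01, "z": 0.38, "ax": 0, "ay": 0, "az": 0, "hand": 14},
    {"x": 0.02, "y": -0.01, "z": 0.52, "ax": 0, "ay": 0, "az": 0, "hand": 14},
    {"x": 0.02, "y": -0.02, "z": 0.66, "ax": 0, "ay": 0, "az": 0, "hand": 14},
    {"x": 0.02, "y": -0.02, "z": 0.8, "ax": 0, "ay": 0, "az": 0, "hand": 14},
    {"x": 0.02, "y": -0.02, "z": 0.88, "ax": 0, "ay": 0, "az": 0, "hand": 14},
    {"x": 0.02, "y": -0.02, "z": 0.88, "ax": 0, "ay": 0, "az": 0, "hand": 14}
  ],
  "grip_force": 24
}}

```text
clock: 10.5
eef_pos: [569.4, -218.5, 185.0]
tcp_rot: [3.122, -0.001, 1.669]
contact_force: [0.7, 0.1, 0.0]
opening: 0.251
grasp_force: 24.2
```

Call:
{"op": "drive_tool", "data": {
  "plan": [
    {"x": 0, "y": 0, "z": 0, "ax": 0, "ay": 0, "az": 0, "hand": 14},
    {"x": 0, "y": 0, "z": 0, "ax": 0, "ay": 0, "az": 0, "hand": 14},
    {"x": 0, "y": 0, "z": 0, "ax": 0, "ay": 0, "az": 0, "hand": 14},
    {"x": 0, "y": 0, "z": 0, "ax": 0, "ay": 0, "az": 0, "hand": 14}
  ],
  "grip_force": 24
}}

```text
clock: 10.9
eef_pos: [569.9, -218.7, 186.1]
tcp_rot: [3.12, 0.0, 1.669]
contact_force: [-0.0, -0.6, -0.2]
opening: 0.256
grasp_force: 24.2
```

```bash
python3 - <<'E'
from h import *
np.set_printoptions(precision=2,suppress=True)
R,t,s=tool(); print(t,s["tcp_rot"],s["opening"]*85.4,s["grasp_force"],s["contact_force"])
n=np.array([np.cos(.098),np.sin(.098),0]); ey=np.array([-n[1],n[0],0]); c=np.array([569.2,-218.1,140])
print("jaw mid rel",((t+R@[0,-2,66])-c)@n, "hinge",((t+R@[0.5,-1,25])-c)@n,((t+R@[0.5,-1,25])-c)@ey)
im=imaging.grab_frame("wrist"); S=imaging.grab_frame("scene")
a=cv2.resize(im[140:360,230:400],(371,480),interpolation=cv2.INTER_CUBIC)
b=cv2.resize(S[143:263,338:428],(360,480),interpolation=cv2.INTER_CUBIC)
cv2.imwrite("pics/c8.png",np.hstack([a,b])[:,:,::-1])
E
```

```text
[ 569.91 -218.71  186.08] [3.12 0.   1.67] 21.83265762733438 24.20259565114975 [-0.03 -0.65 -0.21]
jaw mid rel 0.06213517262579353 hinge 0.18453638738356135 -0.18581276727357646
```

View pics/c8.png

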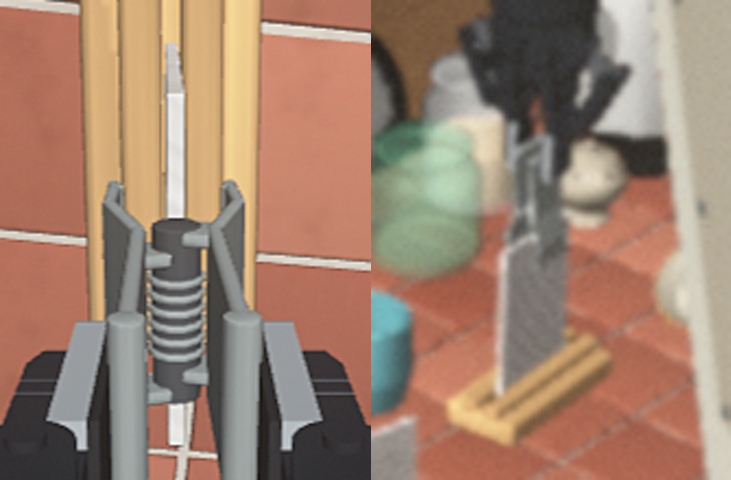

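The card runs centrally between the gaping jaws (strip at crop column 176, jaws mid 174), with the barrel clear above the edge. The grip is steady at 24 N, and I'm handing in.

```bash
python3 -c "
from rig import r
print(r.sign_off())"
```

```text
the job is handed in; nothing more can be done
None
```

I took the steel clip off the box rim and handed the job in with it held fully open (about 24 N) astride the middle of the tall card's top edge: jaws centred to within about 1 mm by my measurements, tips about 20 mm below the edge, no contact force seen.

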